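# Raise the fume cabinet's window to the pointer and start the fan

## Task

Get the small fume cabinet ready for soldering: with the fingers beneath the lip of its sliding front window, push the window up until the end of the lip is level with the tip of the pointer clamped on the side rail, and leave it standing there. Then press the fan's round push button on the bench right down and let it go. Only push: do not pinch the lip, and leave the pointer and all the loose things where they are.

Things in the scene. Friction and masses are not known exactly. Their poses are not given: they have to be found in the camera images.
- window (a joint): How far the clear sliding window is up, in m along its rails: 0 shut, on the sill; 0.165 top stop. It slides straight up the cabinet's front, which leans back 30 degrees from upright. A counterweight balances it, so it stays where it is left; moving it takes about 3 N along the rails.
- lip_edge (a point): Middle of the lower outer edge of the window's lip. Axes: z along the rails, the way the window moves up (30 degrees off vertical, leaning away from the robot); y level, along the lip, to the left; x at right angles to the window, into the cabinet and downwards. The lip's underside is the plane z = 0 of this frame, from x = 0 (outer edge) to x = 0.042 (window).
- lip_middle (a point): Middle of the lip's underside, which is what is pushed; axes as for lip_edge. The lip is an aluminium bar 42 x 220 x 8 mm along the window's bottom edge, at right angles to the window, so that it rises 30 degrees towards the robot; its rubber cover makes it 13 mm thick (bar: window_c0, cover: window_c1). Below it is free space in front of the plinth, down to the bench.
- lip_end (a point): Middle of the lip's right-hand (-y) end face, half-way up its thickness; it moves with the window and has the same axes as lip_edge. This is the point to bring level with the pointer.
- pointer_tip (a point): Tip of the small dark steel cone (20 mm long) that points to the left from the clamp on the cabinet's right-hand side rail, 3 mm beyond the end of the lip. Same axes as lip_edge: z runs along the rails. The clamp marks the working height; it must not be shifted.
- fan (a joint): Travel of the fan's push button in m: 0 is up, 0.006 fully down (about 4 N, sprung, comes up again by itself).
- fan_top (a point): Middle of the top of the fan's push button, a plain steel cap of 30 mm diameter in a small grey housing fixed on the bench to the left or right in front of the cabinet. It is pressed straight down.
- fume_cabinet: Grey cabinet, 260 mm deep, 310 mm wide, 390 mm high, fixed to the bench, on an 120 mm plinth, with the sliding window in its sloping front and a column for the counterweight at its left side. Origin at the centre of its underside, x from front to back, z up.
- elec_tape: Roll of black tape, 62 mm across, 19 mm high, lying on the bench in front of the cabinet; bystander. Origin at the centre of its underside.
- black_cap: Black plastic cap, 32 mm across, 20 mm high, on the bench in front of the cabinet; bystander. Origin at the centre of its underside.
- circuit_board: Green circuit board, 70 x 100 x 16 mm, on the cabinet's floor behind the window; bystander.
- solder_spool: Spool of solder, 54 x 60 x 34 mm, on the cabinet's floor; bystander.
- brass_sleeve: Brass sleeve, 18 mm across, 27 mm high, upright on the cabinet's floor; bystander.

How it is judged:
By the outcome, as a careful person would: the job done as asked, in the order asked, and still so for the second after the job is handed in, with the robot touching nothing.
It also fails if it takes over 38 s, if anything falls off the work surface, if the arm or the gripper's body presses on something with over 40 N, if the wrist force passes 120 N, or if a joint passes its speed limit or range.

## Robot

A 6-joint arm with a two-finger parallel gripper is mounted at the origin on a cart in front of the work surface, level with it; the furniture and walls round the work are solid. World frame = base frame: x ahead of the robot, y to its left, z up, the work surface at z = 0. Lengths are in m, angles in rad, forces in N, time in s.
With the tool pointing down it reaches from about 0.275 to 0.775 m from the base axis. Payload 14.6 kg.
Tool frame: the origin (TCP) lies midway between the tips of the shut fingers; the grasp point (between the pads) lies robot.grasp_offset behind it (robot.grasp_offset is the distance from the TCP to the grasp point, in m); z points along the fingers, y is the line along which they close (so a half turn about z gives the same grasp; the last joint's range is limited). The gripper opens to 85 mm and grips with 20 to 120 N. Pads are 22 mm wide; open, the fingers measure 114 mm over their backs; the gripper's body (76 mm by 85 mm) begins 54 mm behind the grasp point. The pads swing forward as they close: fully open they stand 13 mm farther back than shut.
Start: joints at [-0.155, 0.263, -0.048, 1.259, 0, 1.415], TCP at [0.525, -0, 0.231] pointing down, gripper open.
Joint ranges: [-2.65, 2.65], [-0.89, 1.7], [-1.18, 1.37], [-2.13, 2.11], [-1.35, 1.29], [-3.14, 3.14]. Speed limits (rad/s): [1.89, 1.89, 2.57, 2.79, 3.14, 3.14].

## Interface

Orientations are given as [roll, pitch, yaw] about the fixed x, y, z axes, in that order (R = Rz(yaw) Ry(pitch) Rx(roll)).
In Python, from cell import robot, cams gives the robot as it stands.
- The arm moves only by the tool arm_command, never from a script. Its argument "increments" is a list of rows, each a list of 7 numbers: the shift along the tool's x, y, z each as a share of 100 mm, from -1 to 1, then the turn, a rotation vector about the tool's x, y, z each as a share of 180 degrees, from -1 to 1, then the gripper's target within -1 to 1 (shut at 1, half-way at 0, fully open at -1). In form: [[dx, dy, dz, wx, wy, wz, grip], ...]. A call has 1 to 8 rows; each row is the pose to reach, as a shift and turn from the pose commanded when the call began, along the tool's axes at that moment, turning the shorter way round; what a row does not reach only later rows make up. A row lasts 1/12 s, in which the tool goes at most 41.7 mm and 7.16 degrees, less where a joint would pass 70% of its speed; a pose out of reach is approached as far as the arm can. A call with a number of a shift or a turn outside -1 to 1 is refused whole. A call with a gripper value outside its range is refused whole. The fingers move at their own pace and stop on an object; the grip force is fixed at half the most. Time passes only in rows, so rows that repeat a pose let the fingers close. It gives the time, the measured TCP pose, the force, the opening and the grip force at its end, in the units of the state.
- robot.get_state(): the state, without advancing time (a new reading comes with each control period).
- cams.camera(name): name is "scene" or "side" or "wrist"; returns (picture, depth): 480x640x3 uint8, blue, green, red; 480x640 float32, m along the optical axis (not along the pixel's ray), 0 where there is no reading.
- cams.camera_info(name): a dict with "intrinsics" (3x3 intrinsics, pixels), "k1" (the pictures are not rectified: a ray, as slopes to the right and down, at radius r is drawn at 1 + k1 r^2 times it, then the intrinsics apply), "camera_from_world" (4x4, takes a point from world to camera coordinates); the wrist camera has in their place "tool_from_camera" (4x4, takes a point from camera to tool coordinates, whose origin is the TCP and whose axes are the flange's). Camera axes: x right, y up, looking along -z (the intrinsics and any distortion apply to the point x, -y, -z); pixel columns grow to the right and rows downward; lengths in m; the calibration is good to about 2 mm. A picture is of the moment at which its call begins: read the wrist's pose just before it. camera_info takes no time and is no camera call.
- robot.sign_off(): hands the job in; it is judged then, once.
The state is a dict: "time": time; "joint_positions": joint angles; "joint_vel": joint speeds; "tau": joint torques, N m; "position": TCP position; "ee_rot": TCP orientation; "force": force on the tool from outside, world axes, zero at the start; "torque": the same for the moment, N m; "grip_width": finger opening in m; "grasp_force": force on a finger pad.
Only numpy, scipy, OpenCV 4.12 (cv2) and the standard library are available. Lean on these libraries where they do the work, as an engineer would, in place of code of your own. Each camera call takes 0.05 s, during which the arm holds its last target. There are 200 camera calls.

## Working session

There is one attempt and no reset: what is moved stays moved. The work goes in short steps, Python scripts to look and compute and a tool call to move; the robot and the scene stay as the last step left them, time stands still between calls to the robot, and variables do not carry over. Pictures are saved under pics/ and viewed, at most 10 in all, crops included, and the job is handed in when it is done.

Besides the shell and the picture viewer there is one more tool, called after "Request:" in YAML: its name, and indented under it one key for each argument. arm_command: Moves the arm, as the interface text tells. Its arguments: {"type":"object","properties":{"increments":{"type":"array"}},"required":["increments"]}

```bash
ls; mkdir -p pics
python3 - <<'E'
from cell import robot,cams
import cv2,numpy as np
print(robot.get_state(), robot.grasp_offset)
for n in ("scene","side"):
    p,d=cams.camera(n); cv2.imwrite(f"pics/{n}0.png",p); np.save(f"pics/{n}0.npy",d); i=cams.camera_info(n); print(n,i)
print(cams.camera_info("wrist"))
E
```

```text
pics
{'time': 0.0, 'joint_positions': array([-1.55321602e-01,  2.63554747e-01, -4.89166868e-02,  1.25941046e+00,
       -1.11163414e-05,  1.41546546e+00]), 'joint_vel': array([ 0.00081206,  0.00099685, -0.00165326, -0.00162358,  0.00109997,
        0.00070392]), 'tau': array([ 6.28219332e-04, -6.37613010e+01,  3.84567368e+01,  1.37825581e-02,
        8.02127857e-07, -5.80562346e-05]), 'position': array([5.24732094e-01, 2.21726692e-05, 2.30816036e-01]), 'ee_rot': array([-3.14051843e+00, -1.56962759e-04,  1.57080551e+00]), 'force': array([-0.30333801, -0.83484506, -0.48862272]), 'torque': array([0.03279902, 0.03397855, 0.00597653]), 'grasp_force': 0.0, 'grip_width': 0.08571573929781223} 0.0187
scene {'intrinsics': array([[591.24991992,   0.        , 308.33469987],
       [  0.        , 591.24991992, 240.90400434],
       [  0.        ,   0.        ,   1.        ]]), 'k1': -0.13837738997245824, 'camera_from_world': array([[ 0.80769879,  0.58957179, -0.00526947, -0.45872453],
       [-0.37346761,  0.51851632,  0.76919618,  0.15398002],
       [ 0.45622867, -0.61931085,  0.63899097, -1.39
[... 401 characters left out ...]
8, -0.26883833],
       [-0.30763235, -0.57935723,  0.75478973, -0.75393397],
       [ 0.        ,  0.        ,  0.        ,  1.        ]])}
{'intrinsics': array([[349.27909816,   0.        , 320.50745053],
       [  0.        , 349.27909816, 239.71930163],
       [  0.        ,   0.        ,   1.        ]]), 'k1': -0.05729191576172859, 'tool_from_camera': array([[ 9.34010000e-04,  9.61918907e-01,  2.73333394e-01,
         6.97404465e-02],
       [ 9.99999537e-01, -8.35566093e-04, -4.76570911e-04,
        -5.87057594e-04],
       [-2.30034454e-04,  2.73333712e-01, -9.61919242e-01,
        -1.42885021e-01],
       [ 0.00000000e+00,  0.00000000e+00,  0.00000000e+00,
         1.00000000e+00]])}
```

View pics/scene0.png

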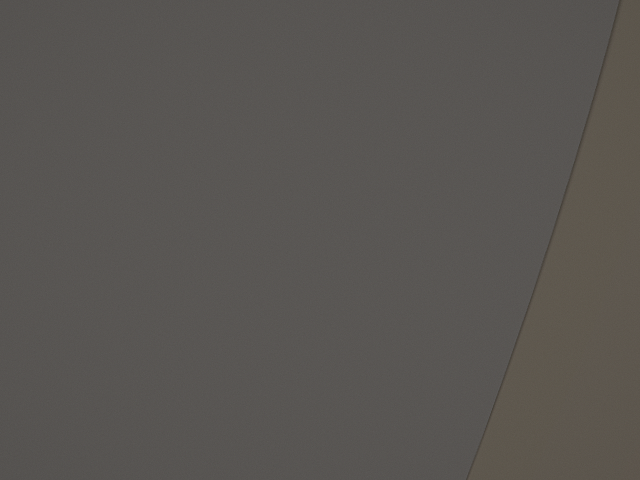

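View pics/side0.png

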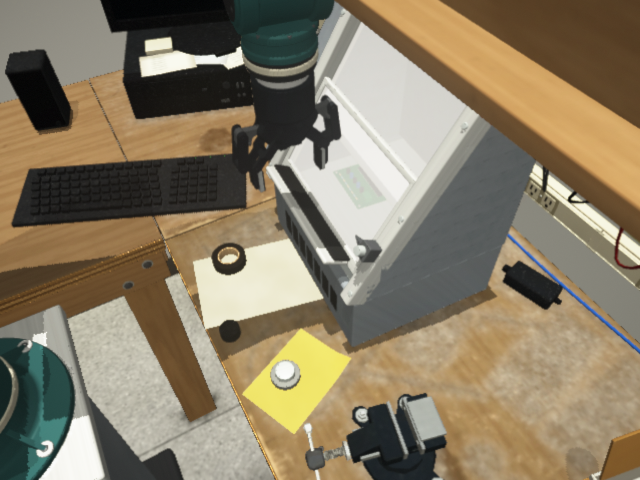

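The scene camera is blocked by a panel. The side view shows the lip from about (276,170) to (350,262), the pointer clamp at about (365,248), the button at (286,373), the tape at (229,258) and the cap at (230,330).

```bash
cat > h.py <<'E'
import numpy as np,cv2
from scipy.spatial.transform import Rotation as R
from cell import robot,cams
def cfw(n,st=None):
    i=cams.camera_info(n)
    if n!="wrist": return i,np.array(i["camera_from_world"])
    T=np.eye(4);T[:3,:3]=R.from_euler("xyz",st["ee_rot"]).as_matrix();T[:3,3]=st["position"]
    return i,np.linalg.inv(T@np.array(i["tool_from_camera"]))
def rays(i,uv):
    return cv2.undistortPoints(np.array(uv,float).reshape(-1,1,2),i["intrinsics"],np.array([i["k1"],0,0,0,0.]),
      R=None,P=None).reshape(-1,2)
def world(i,C,uv,z):
    s=rays(i,uv);z=np.ravel(z);p=np.c_[s[:,0]*z,-s[:,1]*z,-z]
    return (p-C[:3,3])@C[:3,:3]
def project(i,C,P):
    q=np.atleast_2d(P)@C[:3,:3].T+C[:3,3];q=q*[1,-1,-1]
    return cv2.projectPoints(q,np.zeros(3),np.zeros(3),i["intrinsics"],np.array([i["k1"],0,0,0,0.]))[0].reshape(-1,2)
def cloud(i,C,d):
    v,u=np.mgrid[:480,:640];return world(i,C,np.c_[u.ravel(),v.ravel()],d.ravel()).reshape(480,640,3)
E
python3 - <<'E'
from h import *
d=np.load("pics/side0.npy");p=cv2.imread("pics/side0.png")
i,C=cfw("side");W=cloud(i,C,d)
np.set_printoptions(precision=4,suppress=True)
for n,(u,v) in dict(fan=(286,371),tape=(229,250),cap=(230,329),lipL=(280,172),lipR=(345,257),lipmid=(310,215),clamp=(370,246),bench=(250,300),rail=(400,222)).items():
    print(n,np.median(W[v-2:v+3,u-2:u+3].reshape(-1,3),0))
c=p[140:320,240:420];cv2.imwrite("pics/c1.png",cv2.resize(c,(600,600),interpolation=cv2.INTER_CUBIC)[:600])
E
```

```text
fan [ 0.4262 -0.1542  0.02  ]
tape [0.4436 0.1134 0.0107]
cap [ 0.3815 -0.0452  0.0176]
lipL [0.5447 0.0846 0.1759]
lipR [ 0.5505 -0.1111  0.1668]
lipmid [ 0.5436 -0.0214  0.1743]
clamp [ 0.5618 -0.1527  0.2268]
bench [ 0.4348  0.0045 -0.002 ]
rail [ 0.5993 -0.1589  0.2576]
```

View pics/c1.png

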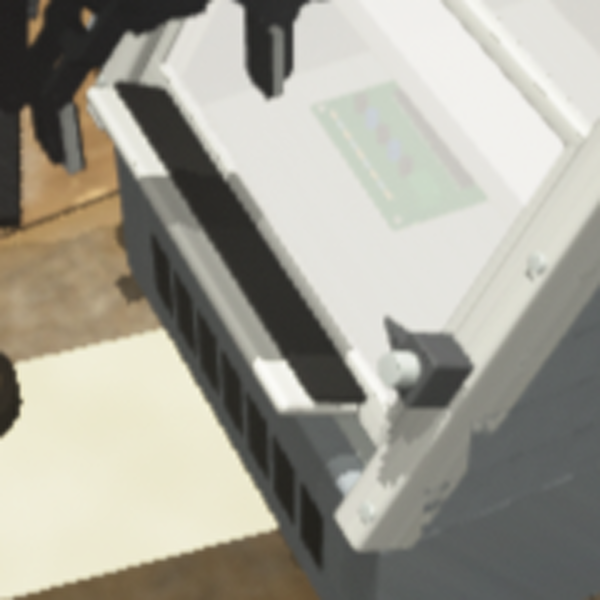

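Run:
```python
from h import *
np.set_printoptions(precision=4,suppress=True,linewidth=150)
d=np.load("pics/side0.npy");p=cv2.imread("pics/side0.png").astype(int)
i,C=cfw("side");W=cloud(i,C,d)
# lip top: black pixels in polygon
m=np.zeros((480,640),np.uint8);cv2.fillPoly(m,[np.array([[272,163],[292,163],[352,262],[325,262]])],1)
k=(m>0)&(p.sum(2)<130)&(d>0);P=W[k];P=P[abs(P[:,2]-np.median(P[:,2]))<.03]
c=P.mean(0);n=np.linalg.svd(P-c,full_matrices=False)[2];print("plane",c,n,len(P), np.sign(n[2,2])*n[2])
nn=n[2]*np.sign(n[2,2]);print("yaw from normal",np.degrees(np.arctan2(nn[1],nn[0])),"lean",np.degrees(np.arccos(nn[2])),"yaw line",np.degrees(np.arctan2(-n[0,0]*np.sign(n[0,1]),abs(n[0,1]))))
# plinth front & right wall
for nm,(u0,u1,v0,v1) in dict(plinth=(285,345,235,320),wall=(400,480,200,300)).items():
    Q=W[v0:v1,u0:u1].reshape(-1,3);
    if nm=="plinth": Q=Q[(Q[:,2]>.02)&(Q[:,2]<.1)]
    for _ in range(5):
        cc=np.median(Q,0) if _==0 else Q.mean(0);q=np.linalg.svd(Q-cc,full_matrices=False)[2][2];r=(Q-cc)@q;Q=Q[abs(r)<max(.004,1.5*r.std())] 
    print(nm,cc,q,len(Q))
for yaw in [np.arctan2(-n[0,0]*np.sign(n[0,1]),abs(n[0,1]))]:
    s,co=np.sin(yaw),np.cos(yaw);A=np.array([[co*np.cos(np.pi/6),s*np.cos(np.pi/6),-.5],[-s,co,0],[.5*co,.5*s,np.cos(np.pi/6)]])
    L=P@A.T;print("lip abc ranges",np.percentile(L,[0,2,50,98,100],0))
    LW=W@A.T
    for (u,v) in [(355,236),(356,237),(357,238),(358,240),(359,242),(362,244),(360,250),(370,246),(352,258),(348,262),(340,262),(330,262),(322,258),(320,250),(300,200),(292,205),(296,203)]: print((u,v),p[v,u],LW[v,u],W[v,u])
```

```text
plane [0.5498 0.0137 0.1716] [[-0.0089 -0.9996 -0.0256]
 [ 0.8675  0.005  -0.4974]
 [-0.4973  0.0266 -0.8672]] 211 [ 0.4973 -0.0266  0.8672]
yaw from normal -3.0648520064042626 lean 29.868599046952365 yaw line -0.510712310900332
plinth [ 0.5431 -0.0472  0.0596] [-0.9982  0.0595  0.0044] 1276
wall [ 0.6741 -0.1676  0.1627] [ 0.06    0.9982 -0.0024] 7748
lip abc ranges [[ 0.3771 -0.0766  0.4205]
 [ 0.3781 -0.0002  0.4222]
 [ 0.3898  0.0187  0.4235]
 [ 0.4027  0.0383  0.4246]
 [ 0.404   0.0403  0.4252]]
(355, 236) [149 154 154] [ 0.3767 -0.1157  0.4675] [ 0.5589 -0.1207  0.2165]
(356, 237) [112 116 115] [ 0.3756 -0.1189  0.4685] [ 0.5585 -0.1239  0.218 ]
(357, 238) [104 106 105] [ 0.3756 -0.1212  0.4688] [ 0.5586 -0.1262  0.2182]
(358, 240) [100 102 101] [ 0.3768 -0.1234  0.4673] [ 0.5588 -0.1284  0.2163]
(359, 242) [95 96 96] [ 0.3731 -0.1295  0.4691] [ 0.5565 -0.1344  0.2197]
(362, 244) [ 98 102 101] [ 0.3704 -0.1375  0.4728] [ 0.5559 -0.1425  0.2243]
(360, 250) [206 216 211] [ 0.361  -0.147   0.4712] [ 0.5469 -0.1519  0.2275]
(370, 246) [108 110 110] [ 0.3734 -0.1477  0.4785] [ 0.5613 -0.1527  0.2277]
(352, 258) [204 215 215] [ 0.4005 -0.1123  0.4243] [ 0.5579 -0.1173  0.1672]
(348, 262) [183 195 195] [ 0.4011 -0.1095  0.414 ] [ 0.5534 -0.1144  0.1579]
(340, 262) [151 161 162] [ 0.385  -0.1102  0.415 ] [ 0.54   -0.115   0.1669]
(330, 262) [177 187 189] [ 0.3684 -0.1086  0.414 ] [ 0.525  -0.1133  0.1744]
(322, 258) [236 242 243] [ 0.3589 -0.1007  0.4143] [ 0.517  -0.1053  0.1793]
(320, 250) [241 246 246] [ 0.3632 -0.0863  0.416 ] [ 0.5217 -0.091   0.1786]
(300, 200) [37 41 42] [0.3831 0.0174 0.424 ] [0.5439 0.0125 0.1756]
(292, 205) [127 137 137] [0.3668 0.0105 0.4187] [0.5271 0.0058 0.1792]
(296, 203) [119 127 128] [0.3785 0.0173 0.4179] [0.5369 0.0125 0.1727]
```

```bash
cat >> h.py <<'E'
np.set_printoptions(precision=4,suppress=True,linewidth=150)
YAW=np.radians(-3.42);s_,c_=np.sin(YAW),np.cos(YAW);k3=np.sqrt(.75)
A=np.array([[c_*k3,s_*k3,-.5],[-s_,c_,0],[.5*c_,.5*s_,k3]])   # rows x_l,y_l,z_l
RA=np.array([A[2],-A[1],A[0]]).T   # tool for pushing
def plan(P,Rt,st=None):
    st=st or robot.get_state();R0=R.from_euler("xyz",st["ee_rot"])
    return R0.inv().apply(np.array(P)-st["position"])/.1,(R0.inv()*R.from_matrix(Rt)).as_rotvec()/np.pi
E
python3 - <<'E'
from h import *
d=np.load("pics/side0.npy");p=cv2.imread("pics/side0.png").astype(int)
i,C=cfw("side");W=cloud(i,C,d);L=W@A.T
m=np.zeros((480,640),np.uint8);cv2.fillPoly(m,[np.array([[272,163],[292,163],[352,262],[325,262]])],1)
k=(m>0)&(p.sum(2)<130)&(d>0)&(abs(L[...,2]-.42)<.015);print(np.percentile(L[k],[0,2,50,98,100],0))
for (u,v) in [(356,236),(357,238),(358,240),(360,242),(352,258),(348,262),(340,262),(330,262),(325,261),(322,258),(320,250),(315,240),(292,205),(296,203),(266,166),(272,176)]: print((u,v),p[v,u],L[v,u])
# lip region extents
k=(abs(L[...,2]-.422)<.012)&(L[...,0]>.34)&(L[...,0]<.42)&(abs(L[...,1]-.03)<.14);print(np.percentile(L[k],[0,1,50,99,100],0))
edge=np.array([.370,.03,.42]) # approx
for P in [edge+[-.07,0,-.02]]: print(P@A,plan(P@A,RA))
E
```

```text
[[ 0.3757 -0.0483  0.4209]
 [ 0.3765  0.0277  0.4213]
 [ 0.3885  0.0465  0.4226]
 [ 0.4013  0.0661  0.4238]
 [ 0.4027  0.0678  0.4241]]
(356, 236) [116 120 118] [ 0.3829 -0.0871  0.4701]
(357, 238) [104 106 105] [ 0.3803 -0.0927  0.4715]
(358, 240) [100 102 101] [ 0.3816 -0.0949  0.4701]
(360, 242) [103 104 104] [ 0.3777 -0.1028  0.4738]
(352, 258) [204 215 215] [ 0.4048 -0.0838  0.4268]
(348, 262) [183 195 195] [ 0.4053 -0.0812  0.4164]
(340, 262) [151 161 162] [ 0.3893 -0.0826  0.4175]
(330, 262) [177 187 189] [ 0.3725 -0.0818  0.4164]
(325, 261) [238 244 244] [ 0.3666 -0.0784  0.4149]
(322, 258) [236 242 243] [ 0.3628 -0.0742  0.4165]
(320, 250) [241 246 246] [ 0.3664 -0.0597  0.4178]
(315, 240) [150 162 162] [ 0.3684 -0.0394  0.418 ]
(292, 205) [127 137 137] [0.3658 0.0372 0.4181]
(296, 203) [119 127 128] [0.3771 0.0446 0.4171]
(266, 166) [132 164 189] [0.5077 0.3393 0.2888]
(272, 176) [222 231 231] [0.3639 0.1109 0.4161]
[[ 0.3613 -0.11    0.41  ]
 [ 0.3628 -0.0994  0.4114]
 [ 0.3889  0.0112  0.4223]
 [ 0.4091  0.1632  0.4335]
 [ 0.4106  0.1698  0.434 ]]
[0.4608 0.0025 0.1964] (array([ 0.0247, -0.6392,  0.3451]), array([-0.2695,  0.2538,  0.4662]))
```

Request:
arm_command:
  increments:
    - [0,-0.4,0,0,0,0,1]
    - [0,-0.8,-0.2,0,0,0,1]
    - [0,-0.9,-0.3,-0.27,0.254,0.466,1]
    - [0,-0.9,-0.3,-0.27,0.254,0.466,1]
    - [0,-0.9,-0.3,-0.27,0.254,0.466,1]
    - [0,-0.9,-0.3,-0.27,0.254,0.466,1]
    - [0,-0.9,-0.3,-0.27,0.254,0.466,1]
    - [0,-0.9,-0.3,-0.27,0.254,0.466,1]

```text
time: 0.77
position: [0.4349, -0.0001, 0.2614]
ee_rot: [2.9, -0.4, 1.017]
force: [0.1, -0.2, -0.2]
grip_width: -0.0003
grasp_force: 0.0
```

Run:
```python
from h import *
print(plan(np.array([.295,.027,.385])@A,RA),np.array([.295,.027,.385])@A,robot.get_state())
```

```text
(array([-0.2239, -0.0605,  0.7311]), array([-0.1604,  0.1508,  0.278 ])) [0.4488 0.0002 0.1859] {'time': 0.7667, 'joint_positions': array([-0.426 , -0.1569, -0.5217,  0.8976,  0.3519,  1.8026]), 'joint_vel': array([-0.4126, -0.5385, -0.7933, -0.9509,  0.6071,  1.0205]), 'tau': array([  5.7843, -19.3934,  45.4003,   0.7403,   0.0147,  -2.3241]), 'position': array([ 0.4349, -0.0001,  0.2614]), 'ee_rot': array([ 2.9004, -0.4   ,  1.0173]), 'force': array([ 0.1169, -0.2145, -0.153 ]), 'torque': array([-0.2016,  0.3746,  0.0087]), 'grasp_force': 0.0, 'grip_width': -0.00026671515560829247}
```

Request:
arm_command:
  increments:
    - [0,0,0,-0.16,0.151,0.278,1]
    - [0,0,0,-0.16,0.151,0.278,1]
    - [0,0,0,-0.16,0.151,0.278,1]
    - [0,0,0,-0.16,0.151,0.278,1]
    - [0,0,0,-0.16,0.151,0.278,1]
    - [0,0,0,-0.16,0.151,0.278,1]
    - [0,0,0,-0.16,0.151,0.278,1]
    - [-0.22,-0.06,0.73,-0.16,0.151,0.278,1]

```text
time: 1.43
position: [0.4411, -0.0015, 0.2448]
ee_rot: [3.016, -0.964, 0.178]
force: [3.3, -1.1, -0.6]
grip_width: -0.0003
grasp_force: 0.0
```

Run:
```python
from h import *
st=robot.get_state();print(plan(np.array([.295,.027,.385])@A,RA,st),st['joint_positions'],st['position'],st['position']@A.T)
```

```text
(array([-0.4393, -0.0531,  0.3969]), array([-0.0242,  0.0238,  0.0421])) [-0.4422 -0.4184 -1.1188 -0.0447  0.3814  2.7763] [ 0.4411 -0.0015  0.2448] [0.259  0.0248 0.4323]
```

Request:
arm_command:
  increments:
    - [-0.2,-0.05,0.3,-0.024,0.024,0.042,1]
    - [-0.44,-0.05,0.4,-0.024,0.024,0.042,1]
    - [-0.44,-0.05,0.4,-0.024,0.024,0.042,1]
    - [-0.44,-0.05,0.4,-0.024,0.024,0.042,1]

```text
time: 1.77
position: [0.4634, -0.0029, 0.2315]
ee_rot: [3.14, -0.992, -0.045]
force: [-1.2, 0.0, -0.3]
grip_width: 0.0002
grasp_force: 0.0
```

Run:
```python
from h import *
st=robot.get_state();print(plan(np.array([.295,.027,.385])@A,RA,st),st['joint_positions'],st['position']@A.T)
p,d=cams.camera("wrist");cv2.imwrite("pics/w1.png",p);np.save("pics/w1.npy",d);np.save("pics/w1s.npy",np.r_[st['position'],st['ee_rot']])
```

```text
(array([-0.4623, -0.0245,  0.1266]), array([-0.0035,  0.0177,  0.0025])) [-0.3324 -0.3291 -1.1763 -0.2489  0.238   2.9813] [0.285  0.0248 0.4319]
```

View pics/w1.png

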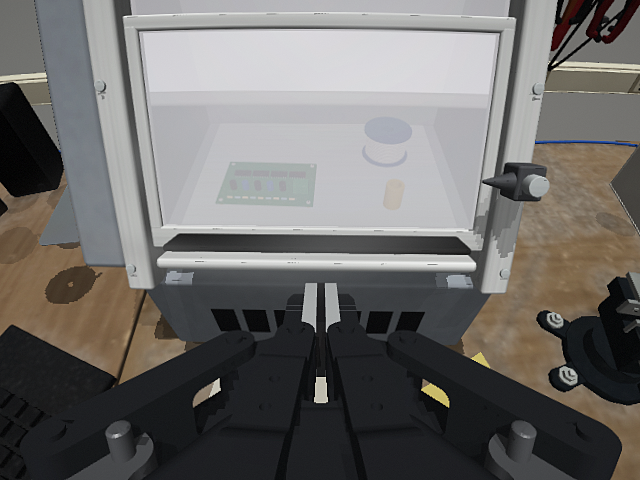

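The wrist view shows the pointer tip at about (484,182), the rubber strip ending at about (476,243) and the aluminium bar ending at about (476,263). Joint 3 is at its limit in this pose, so I'll yaw the tool about z_l to move the wrist outward.

```bash
cat >> h.py <<'E'
def RY(deg): return RA@R.from_euler("x",deg,degrees=True).as_matrix()
E
python3 - <<'E'
from h import *
st=robot.get_state();print(st['joint_positions'])
q=np.load("pics/w1s.npy");S=dict(position=q[:3],ee_rot=q[3:]);i,C=cfw("wrist",S);d=np.load("pics/w1.npy");L=cloud(i,C,d)@A.T;p=cv2.imread("pics/w1.png")
for (u,v) in [(485,182),(488,182),(492,182),(500,182),(470,243),(474,243),(477,243),(320,245),(320,262),(470,262),(474,262),(476,262),(474,268)]: print((u,v),p[v,u],L[v,u])
for col in (300,470): print([ (v,int(p[v,col].sum()//3),round(float(L[v,col,0]),4),round(float(L[v,col,2]),4)) for v in range(228,276,3)])
for f in (-30,): print(f,RY(f)[:,2]@A.T,plan(np.array([.33,.035,.388])@A,RY(f)))
E
```

```text
[-0.3335 -0.3298 -1.1763 -0.2483  0.2382  2.981 ]
(485, 182) [45 42 41] [ 0.3804 -0.0849  0.4707]
(488, 182) [55 52 52] [ 0.3799 -0.0867  0.4708]
(492, 182) [57 55 53] [ 0.378  -0.0886  0.4711]
(500, 182) [71 70 69] [ 0.3789 -0.0945  0.4711]
(470, 243) [175 177 176] [ 0.4026 -0.0908  0.4189]
(474, 243) [177 178 177] [ 0.4028 -0.0941  0.4189]
(477, 243) [158 159 157] [ 0.4041 -0.0971  0.4185]
(320, 245) [80 80 79] [0.3782 0.0266 0.4248]
(320, 262) [226 228 226] [0.3621 0.0264 0.4185]
(470, 262) [222 223 223] [ 0.3632 -0.0752  0.4191]
(474, 262) [208 211 209] [ 0.3647 -0.0787  0.4185]
(476, 262) [65 64 63] [ 0.4132 -0.1031  0.3984]
(474, 268) [168 171 170] [ 0.3623 -0.0782  0.4151]
[(228, 234, 0.4051, 0.4289), (231, 189, 0.4035, 0.427), (234, 139, 0.4018, 0.4251), (237, 69, 0.3954, 0.4248), (240, 71, 0.3897, 0.4244), (243, 74, 0.3806, 0.4252), (246, 75, 0.3767, 0.4244), (249, 78, 0.3745, 0.423), (252, 84, 0.3749, 0.4206), (255, 194, 0.3709, 0.4199), (258, 189, 0.3664, 0.4195), (261, 231, 0.3627, 0.4188), (264, 207, 0.3623, 0.4168), (267, 162, 0.3606, 0.4154), (270, 96, 0.4249, 0.3844), (273, 82, 0.4216, 0.3831)]
[(228, 190, 0.4063, 0.4301), (231, 200, 0.4036, 0.4285), (234, 187, 0.4043, 0.4258), (237, 178, 0.4043, 0.4233), (240, 177, 0.4048, 0.4206), (243, 176, 0.4026, 0.4189), (246, 178, 0.4031, 0.4162), (249, 83, 0.404, 0.4134), (252, 39, 0.4283, 0.4016), (255, 61, 0.4272, 0.3992), (258, 192, 0.3698, 0.4194), (261, 194, 0.3656, 0.4189), (264, 231, 0.3627, 0.4179), (267, 202, 0.3622, 0.4159), (270, 132, 0.3613, 0.4141), (273, 63, 0.4209, 0.3849)]
-30 [ 0.866 -0.5    0.   ] (array([-0.4118, -0.1041,  0.477 ]), array([-0.1699,  0.0167,  0.007 ]))
```

Request:
arm_command:
  increments:
    - [0,-0.02,0.1,-0.04,0.017,0,1]
    - [0,-0.05,0.2,-0.08,0.017,0.007,1]
    - [-0.1,-0.1,0.3,-0.12,0.017,0.007,1]
    - [-0.2,-0.1,0.35,-0.17,0.017,0.007,1]
    - [-0.3,-0.1,0.4,-0.17,0.017,0.007,1]
    - [-0.41,-0.1,0.44,-0.17,0.017,0.007,1]
    - [-0.41,-0.1,0.44,-0.17,0.017,0.007,1]

```text
time: 2.4
position: [0.5166, -0.0562, 0.2197]
ee_rot: [2.542, -1.019, 0.049]
force: [0.2, 0.6, 0.4]
grip_width: -0.0003
grasp_force: 0.0
```

Run:
```python
from h import *
st=robot.get_state();T=R.from_euler("xyz",st["ee_rot"]).as_matrix()
print(st['joint_positions'],st['position'],st['position']@A.T,(A@T));print(plan(np.array([.34,.03,.388])@A,RY(-30)))
```

```text
[ 0.0439  0.0167 -1.1751 -0.6416 -0.595   3.1382] [ 0.5166 -0.0562  0.2197] [ 0.3396 -0.0253  0.4498] [[ 0.0258 -0.4839  0.8748]
 [ 0.057  -0.8729 -0.4845]
 [ 0.998   0.0624  0.0051]]
(array([-0.5849, -0.523 , -0.2677]), array([-0.0056, -0.0018,  0.0198]))
```

```bash
cat >> h.py <<'E'
J=np.array([[-.15532,.26355,-.04892,1.25941,0,1.41547],[-.426,-.1569,-.5217,.8976,.3519,1.8026],[-.4422,-.4184,-1.1188,-.0447,.3814,2.7763],[-.3324,-.3291,-1.1763,-.2489,.238,2.9813],[.0439,.0167,-1.1751,-.6416,-.595,3.1382]])
P5=np.array([[.52473,0,.23082],[.4349,-.0001,.2614],[.4411,-.0015,.2448],[.4634,-.0029,.2315],[.5166,-.0562,.2197]])
E5=np.array([[-3.14052,-.00016,1.57081],[2.9004,-.4,1.0173],[3.016,-.964,.178],[3.14,-.992,-.045],[2.542,-1.019,.049]])
def fkR(q,off=0): # tool z along local x, roll
    base=R.from_euler("z",q[0])*R.from_euler("y",q[1]-q[2]+q[3])*R.from_euler("z",q[4])
    return base
def fk(q,w):
    h,l1,l2,d,Lt,f,e=w
    b=R.from_euler("z",q[0]);pf=q[1]-q[2];u=np.array([l1*np.sin(q[1])+f,d,h+l1*np.cos(q[1])])
    u=u+R.from_euler("y",pf).apply([l2,0,0])
    return b.apply(u+(R.from_euler("y",pf+q[3])).apply([e,0,0]))+fkR(q).apply([Lt,0,0])
E
python3 - <<'E'
from h import *
from scipy.optimize import least_squares
for q,e in zip(J,E5): # check: tool z vs base x axis, and roll
    T=R.from_euler("xyz",e).as_matrix();B=fkR(q).as_matrix();M=B.T@T;print(M[:,2],np.arctan2(M[2,0],M[1,0])-q[5],np.arctan2(M[2,0],M[1,0])+q[5])
f=lambda w:np.r_[np.concatenate([fk(q,w)-p for q,p in zip(J,P5)])]
s=least_squares(f,[.3,.4,.4,.1,.2,0,0]);print(s.x,abs(s.fun).max(),s.fun.round(4))
E
```

```text
[ 1. -0. -0.] -1.5708037547574116 1.2601362452425884
[1.     0.     0.0001] -1.5707388248283634 2.0344611751716366
[ 1.     -0.0005  0.0003] -1.5707023384167527 3.9818976615832473
[1.     0.     0.0004] -1.5708449104854425 4.391755089514557
[ 1.     -0.0002  0.0002] -1.5705092300462653 4.705890769953735
[ 0.3098  0.7462  0.5734  0.0813  0.2838 -0.2137  0.3461] 0.007389047420729544 [ 0.0071 -0.001  -0.0068 -0.0046  0.0015 -0.0028  0.0046 -0.0027  0.0056 -0.0004 -0.0001  0.0044 -0.0074  0.0007 -0.0004]
```

```bash
cat >> h.py <<'E'
def fk(q,w):
    h,l1,l2,d,Lt,k,e,f=w
    b=R.from_euler("z",q[0]);pf=q[1]-q[2];u=np.array([l1*np.sin(q[1])+f,d,h+l1*np.cos(q[1])])
    u=u+R.from_euler("y",pf).apply([l2,0,k])
    return b.apply(u+(R.from_euler("y",pf+q[3])).apply([e,0,0]))+fkR(q).apply([Lt,0,0])
E
python3 - <<'E'
from h import *
from scipy.optimize import least_squares
for fix in ([],[7],[6,7],[6]):
    free=[j for j in range(8) if j not in fix]
    def W(x): w=np.zeros(8);w[free]=x;return w
    g=lambda x:np.concatenate([fk(q,W(x))-p for q,p in zip(J,P5)])
    s=least_squares(g,np.array([.3,.4,.4,.1,.2,0,0,0])[free]);print(W(s.x),abs(s.fun).max(),s.fun.round(4))
E
```

```text
[ 0.1596  0.5819  0.3702  0.0812  0.2855  0.0507  0.1395 -0.0006] 5.3717684379980896e-05 [-0.      0.      0.      0.     -0.0001 -0.      0.      0.      0.     -0.      0.      0.      0.     -0.     -0.    ]
[0.1592 0.5815 0.3697 0.0812 0.2855 0.0508 0.139  0.    ] 6.189340232831972e-05 [-0.      0.      0.      0.     -0.0001 -0.     -0.      0.      0.     -0.      0.      0.      0.     -0.     -0.    ]
[0.1016 0.5212 0.3517 0.0758 0.3536 0.1192 0.     0.    ] 0.044107167295597924 [-0.0123 -0.0035  0.0257  0.0023  0.0188  0.0246  0.0038  0.0203 -0.0026  0.0022  0.0106 -0.0149 -0.0126 -0.0441 -0.0328]
[0.0667 0.4683 0.2334 0.0811 0.2868 0.0773 0.     0.1472] 0.004913938895113545 [-0.0037  0.0005  0.003   0.0049 -0.0019  0.0003 -0.0027  0.0017 -0.0038 -0.0003  0.0003 -0.0023  0.002  -0.0008  0.0028]
```

```bash
cat >> h.py <<'E'
WK=np.array([.1592,.5815,.3697,.0812,.2855,.0508,.139,0])
LO=np.array([-2.65,-.89,-1.18,-2.13,-1.35,-3.14]);HI=np.array([2.65,1.7,1.37,2.11,1.29,3.14])
from scipy.optimize import least_squares
def toolR(q): # columns x,y,z of tool
    B=fkR(q).as_matrix();r=q[5]+np.pi/2;x=B@[0,np.cos(r-np.pi),np.sin(r-np.pi)];z=B[:,0];return np.array([x,np.cross(z,x),z]).T
def ik(P,Rt,q0=None):
    best=None
    for s in ([q0] if q0 is not None else [[0,0,-1,0,a,b] for a in (-.6,0,.6) for b in (-2,0,2)]):
        g=lambda q:np.r_[(fk(q,WK)-P)*10,(toolR(q)-Rt).ravel()]
        r=least_squares(g,np.clip(s,LO+.03,HI-.03),bounds=(LO+.02,HI-.02))
        if best is None or r.cost<best.cost: best=r
    return best.x,best.cost
E
python3 - <<'E'
from h import *
print([np.abs(toolR(q)-R.from_euler("xyz",e).as_matrix()).max() for q,e in zip(J,E5)])
pts=[(.34,.388),(.385,.398),(.385,.452)]
for roll in (180,90,-90):
  for tilt in (0,15,-15):
    for f in (0,-20,-40,-60,-75,20):
        Rt=RA@R.from_euler("x",f,degrees=True).as_matrix()@R.from_euler("y",tilt,degrees=True).as_matrix()@R.from_euler("z",roll,degrees=True).as_matrix()
        r=[ik(np.array([a,.03,c])@A,Rt) for a,c in pts]
        print(roll,tilt,f,(Rt[:,2]@A.T),["%.4f"%x[1] for x in r],r[1][0] if r[1][1]<1e-4 else '')
E
```

```text
[np.float64(7.654913093534273e-06), np.float64(7.654451717503674e-05), np.float64(0.0005809363808337159), np.float64(0.0003456826761870646), np.float64(0.0003311841821054262)]
180 0 0 [1. 0. 0.] ['0.0327', '0.0234', '0.0011'] 
180 0 -20 [ 0.9397 -0.342   0.    ] ['0.0160', '0.0091', '0.0000'] 
180 0 -40 [ 0.766  -0.6428  0.    ] ['0.0000', '0.0000', '0.0000'] [ 0.2947  0.3134 -1.0772 -0.6257 -0.9846  0.3191]
180 0 -60 [ 0.5   -0.866  0.   ] ['0.0000', '0.0000', '0.0000'] [ 0.3711  0.4787 -0.6572  0.3084 -1.316   0.9765]
180 0 -75 [ 0.2588 -0.9659  0.    ] ['0.0000', '0.0000', '0.0003'] [ 0.373   0.8336 -0.1755  1.5616 -1.329   2.0753]
180 0 20 [0.9397 0.342  0.    ] ['0.0088', '0.0059', '0.0000'] 
180 15 0 [0.9659 0.     0.2588] ['0.1815', '0.1593', '0.0787'] 
180 15 -20 [ 0.9077 -0.3304  0.2588] ['0.1255', '0.1048', '0.0497'] 
180 15 -40 [ 0.7399 -0.6209  0.2588] ['0.0353', '0.0264', '0.0085'] 
180 15 -60 [ 0.483  -0.8365  0.2588] ['0.0248', '0.0129', '0.0048'] 
180 15 -75 [ 0.25   -0.933   0.2588] ['0.0135', '0.0294', '0.0454'] 
180 15 20 [0.9077 0.3304 0.2588] ['0.0921', '0.0885',
[... 3298 characters left out ...]
[ 0.9659  0.     -0.2588] ['0.0000', '0.0000', '0.0000'] [-0.2163 -0.0235 -1.0399 -0.2249  0.1105  1.4596]
-90 -15 -20 [ 0.9077 -0.3304 -0.2588] ['0.0000', '0.0000', '0.0000'] [ 0.0629  0.0529 -0.9776 -0.1935 -0.4205  1.7611]
-90 -15 -40 [ 0.7399 -0.6209 -0.2588] ['0.0000', '0.0000', '0.0000'] [ 0.2464  0.2137 -0.778   0.1107 -0.8422  2.1347]
-90 -15 -60 [ 0.483  -0.8365 -0.2588] ['0.0000', '0.0000', '0.0000'] [ 0.3233  0.4628 -0.4299  0.7738 -1.084   2.7385]
-90 -15 -75 [ 0.25   -0.933  -0.2588] ['0.0000', '0.0000', '0.0000'] [ 0.3302  0.713  -0.1145  1.4088 -1.1109 -2.9636]
-90 -15 20 [ 0.9077  0.3304 -0.2588] ['0.0000', '0.0000', '0.0000'] [-0.4776  0.0278 -0.9581 -0.0173  0.6046  1.1147]
```

Run:
```python
from h import *
def RB(f,t): return RA@R.from_euler("x",f,degrees=True).as_matrix()@R.from_euler("y",t,degrees=True).as_matrix()@np.diag([-1,-1,1.])
pts=[(.335,.386),(.38,.396),(.38,.455)]
for tilt in (0,-4):
  for b in (.03,.055):
    for f in (-25,-30,-35,-40):
        r=[ik(np.array([a,b,c])@A,RB(f,tilt)) for a,c in pts]
        print(tilt,b,f,["%.4f"%x[1] for x in r],[x[0][2].round(3) for x in r],r[1][0])
```

```text
0 0.03 -25 ['0.0099', '0.0049', '0.0000'] [np.float64(-1.16), np.float64(-1.16), np.float64(-1.102)] [ 0.1739  0.1735 -1.16   -0.6554 -0.651   0.1925]
0 0.03 -30 ['0.0040', '0.0012', '0.0000'] [np.float64(-1.16), np.float64(-1.16), np.float64(-1.06)] [ 0.2221  0.2285 -1.16   -0.705  -0.7683  0.2229]
0 0.03 -35 ['0.0005', '0.0000', '0.0000'] [np.float64(-1.16), np.float64(-1.152), np.float64(-1.012)] [ 0.262   0.2805 -1.1517 -0.7376 -0.8764  0.2496]
0 0.03 -40 ['0.0000', '0.0000', '0.0000'] [np.float64(-1.126), np.float64(-1.085), np.float64(-0.954)] [ 0.2995  0.3061 -1.0847 -0.621  -0.9881  0.325 ]
0 0.055 -25 ['0.0048', '0.0018', '0.0000'] [np.float64(-1.16), np.float64(-1.16), np.float64(-1.069)] [ 0.24    0.1997 -1.16   -0.6821 -0.6987  0.2246]
0 0.055 -30 ['0.0009', '0.0000', '0.0000'] [np.float64(-1.16), np.float64(-1.16), np.float64(-1.022)] [ 0.2833  0.2541 -1.16   -0.7324 -0.809   0.2489]
0 0.055 -35 ['0.0000', '0.0000', '0.0000'] [np.float64(-1.138), np.float64(-1.1), np.float64(-0.968)] [ 0.3244  0.2814 -1.1004 -0.6353 -0.9233  0.3159]
0 0.055 -40 ['0.0000', '0.0000', '0.00
[... 645 characters left out ...]
t64(-0.998), np.float64(-0.868)] [ 0.2893  0.257  -0.9982 -0.3807 -0.9561  0.4074]
-4 0.055 -25 ['0.0001', '0.0000', '0.0000'] [np.float64(-1.16), np.float64(-1.135), np.float64(-0.987)] [ 0.2223  0.1681 -1.1348 -0.5971 -0.66    0.2329]
-4 0.055 -30 ['0.0000', '0.0000', '0.0000'] [np.float64(-1.118), np.float64(-1.08), np.float64(-0.939)] [ 0.2723  0.1987 -1.0798 -0.5124 -0.7811  0.304 ]
-4 0.055 -35 ['0.0000', '0.0000', '0.0000'] [np.float64(-1.052), np.float64(-1.016), np.float64(-0.884)] [ 0.3135  0.2319 -1.0162 -0.4052 -0.8916  0.3871]
-4 0.055 -40 ['0.0000', '0.0000', '0.0000'] [np.float64(-0.975), np.float64(-0.943), np.float64(-0.819)] [ 0.3464  0.2687 -0.9428 -0.2707 -0.9913  0.4875]
```

```bash
cat >> h.py <<'E'
def RB(f,t): return RA@R.from_euler("x",f,degrees=True).as_matrix()@R.from_euler("y",t,degrees=True).as_matrix()@np.diag([-1,-1,1.])
RP=RB(-35,-2)
E
python3 - <<'E'
from h import *
for P in ([.48,.06,.25],[.48,.06,.29],[.46,.08,.25],[.48,.04,.22],np.array([.32,.04,.384])@A): print(P,ik(np.array(P),RP),plan(P,RP))
E
```

```text
[0.48, 0.06, 0.25] (array([ 0.4588,  0.0179, -0.8612,  0.0676, -0.9984,  0.5374]), np.float64(7.519793467859962e-31)) (array([ 0.0963, -0.7354, -1.0128]), array([ 0.0212, -0.0508, -0.9781]))
[0.48, 0.06, 0.29] (array([ 0.4588, -0.0375, -0.7782,  0.2059, -0.9984,  0.5374]), np.float64(3.018172964097847e-31)) (array([ 0.4369, -0.617 , -1.186 ]), array([ 0.0212, -0.0508, -0.9781]))
[0.46, 0.08, 0.25] (array([ 0.533 ,  0.0228, -0.8286,  0.1964, -1.0387,  0.6562]), np.float64(1.6490775148815707e-30)) (array([-0.0033, -0.8172, -1.2646]), array([ 0.0212, -0.0508, -0.9781]))
[0.48, 0.04, 0.22] (array([ 0.4084,  0.0473, -0.966 , -0.1266, -0.9677,  0.4653]), np.float64(1.922583641108863e-30)) (array([-0.1642, -0.6545, -0.7771]), array([ 0.0212, -0.0508, -0.9781]))
[0.4707 0.0119 0.1726] (array([ 0.3421,  0.1268, -1.1342, -0.4436, -0.924 ,  0.3799]), np.float64(1.6215186610836046e-30)) (array([-0.6243, -0.516 , -0.4913]), array([ 0.0212, -0.0508, -0.9781]))
```

Request:
arm_command:
  increments:
    - [0.1,-0.1,-0.3,0,0,0,1]
    - [0.2,-0.4,-0.6,0.005,-0.01,-0.2,1]
    - [0.26,-0.67,-0.9,0.01,-0.03,-0.5,1]
    - [0.26,-0.67,-1,0.02,-0.05,-0.97,1]
    - [0.26,-0.67,-1,0.02,-0.05,-0.97,1]
    - [0.26,-0.67,-1,0.02,-0.05,-0.97,1]
    - [0.26,-0.67,-1,0.02,-0.05,-0.97,1]
    - [0.26,-0.67,-1,0.02,-0.05,-0.97,1]

```text
time: 3.07
position: [0.4849, 0.0537, 0.2668]
ee_rot: [2.093, -0.327, 0.754]
force: [-0.1, 0.1, 0.5]
grip_width: -0.0
grasp_force: 0.0
```

Run:
```python
from h import *
print(robot.get_state()['joint_positions'],plan([.48,.06,.25],RP))
```

```text
[ 0.3875 -0.0803 -0.9077 -0.029  -0.8512  2.601 ] (array([-0.0466, -0.1794,  0.0115]), array([ 0.018 , -0.0397, -0.7042]))
```

Request:
arm_command:
  increments:
    - [0,0,0,0.018,-0.04,-0.704,1]
    - [0,0,0,0.018,-0.04,-0.704,1]
    - [0,0,0,0.018,-0.04,-0.704,1]
    - [0,0,0,0.018,-0.04,-0.704,1]
    - [0,0,0,0.018,-0.04,-0.704,1]
    - [0,0,0,0.018,-0.04,-0.704,1]
    - [0,0,0,0.018,-0.04,-0.704,1]
    - [0,0,0,0.018,-0.04,-0.704,1]

```text
time: 3.73
position: [0.4849, 0.0532, 0.2667]
ee_rot: [2.184, 0.563, 1.229]
force: [0.0, -0.0, 1.1]
grip_width: 0.0003
grasp_force: 0.0
```

Run:
```python
from h import *
print(robot.get_state()['joint_positions'],plan(np.array([.315,.045,.385])@A,RP))
```

```text
[ 0.4036 -0.0505 -0.8378  0.1051 -0.895   1.6829] (array([ 0.1469, -0.8279,  0.5266]), array([ 0.0093, -0.0218, -0.3866]))
```

Request:
arm_command:
  increments:
    - [0,0,0,0.009,-0.022,-0.386,1]
    - [0,0,0,0.009,-0.022,-0.386,1]
    - [0,0,0,0.009,-0.022,-0.386,1]
    - [0,0,0,0.009,-0.022,-0.386,1]
    - [0,0,0,0.009,-0.022,-0.386,1]
    - [0,0,0,0.009,-0.022,-0.386,1]
    - [0.05,-0.3,0.2,0.009,-0.022,-0.386,1]
    - [0.1,-0.6,0.35,0.009,-0.022,-0.386,1]

```text
time: 4.4
position: [0.4718, 0.0295, 0.2047]
ee_rot: [-2.958, 1.096, 2.602]
force: [1.2, -0.3, -1.1]
grip_width: 0.0
grasp_force: 0.0
```

Run:
```python
from h import *
st=robot.get_state();print(st['joint_positions'],st['position']@A.T,plan(np.array([.315,.045,.385])@A,RP))
```

```text
[ 0.384   0.0501 -1.0252 -0.2087 -0.9405  0.6669] [0.3039 0.0576 0.4119] (array([ 0.2456, -0.0992,  0.1737]), array([ 0.0025, -0.003 , -0.0728]))
```

Request:
arm_command:
  increments:
    - [0.1,-0.05,0.07,0.002,-0.003,-0.073,1]
    - [0.25,-0.1,0.17,0.002,-0.003,-0.073,1]
    - [0.25,-0.1,0.17,0.002,-0.003,-0.073,1]
    - [0.25,-0.1,0.17,0.002,-0.003,-0.073,1]

```text
time: 4.73
position: [0.4656, 0.0172, 0.1742]
ee_rot: [-2.571, 1.019, 3.033]
force: [0.2, 0.6, 0.4]
grip_width: 0.0001
grasp_force: 0.0
```

Run:
```python
from h import *
st=robot.get_state();print(st['joint_positions'],st['position']@A.T,plan(np.array([.382,.04,.388])@A,RP))
T=R.from_euler("xyz",st["ee_rot"]).as_matrix();print((A@T))
p,d=cams.camera("side");cv2.imwrite("pics/s2.png",cv2.resize(p[90:330,160:440],(700,600),interpolation=cv2.INTER_CUBIC))
```

```text
[ 0.3626  0.1172 -1.1206 -0.3947 -0.9383  0.4145] [0.3146 0.045  0.3827] (array([-0.0731,  0.3471,  0.578 ]), array([-0.0005, -0.0009, -0.0015]))
[[-0.0281  0.575   0.8177]
 [ 0.0256  0.8181 -0.5745]
 [-0.9993  0.0048 -0.0377]]
```

View pics/s2.png

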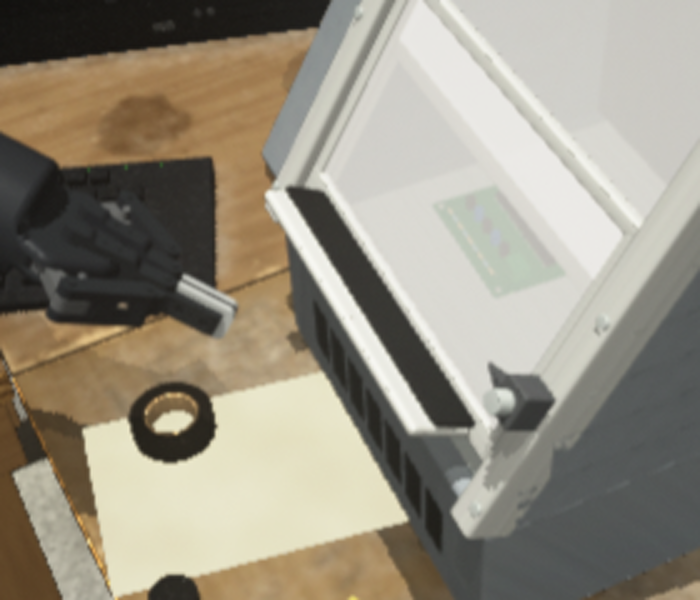

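The crop shows the fingers in front of and below the lip level, clear of everything. The lip still sits on the sill.

Request:
arm_command:
  increments:
    - [-0.02,0.1,0.17,0,0,0,1]
    - [-0.05,0.22,0.37,0,0,0,1]
    - [-0.07,0.34,0.57,0,0,0,1]
    - [-0.07,0.34,0.57,0,0,0,1]
    - [-0.07,0.34,0.57,0,0,0,1]

```text
time: 5.2
position: [0.5268, 0.0096, 0.1465]
ee_rot: [-2.571, 1.022, 3.034]
force: [-0.1, 0.3, -0.3]
grip_width: -0.0001
grasp_force: 0.0
```

Run:
```python
from h import *
st=robot.get_state();print(st['joint_positions'],st['position']@A.T,plan(np.array([.382,.04,.398])@A,RP),st['force'])
```

```text
[ 0.2871  0.2671 -1.0992 -0.5981 -0.8864  0.3234] [0.3817 0.041  0.3895] (array([-0.0854, -0.0058,  0.0052]), array([-0.0003, -0.    , -0.002 ])) [-0.1113  0.2852 -0.2528]
```

Request:
arm_command:
  increments:
    - [-0.05,0,-0.002,0,0,0,1]
    - [-0.08,0,-0.003,0,0,0,1]
    - [-0.11,0,-0.004,0,0,0,1]
    - [-0.14,0,-0.005,0,0,0,1]
    - [-0.17,0.001,-0.006,0,0,0,1]

```text
time: 5.62
position: [0.5341, 0.0094, 0.1611]
ee_rot: [-2.567, 1.02, 3.039]
force: [-3.7, 1.0, -0.9]
grip_width: 0.0002
grasp_force: 1.5
```

Request:
arm_command:
  increments:
    - [-0.05,0,-0.002,0,0,0,1]
    - [-0.1,0,-0.004,0,0,0,1]
    - [-0.15,0,-0.006,0,0,0,1]
    - [-0.2,0,-0.008,0,0,0,1]
    - [-0.25,0.001,-0.01,0,0,0,1]
    - [-0.25,0.001,-0.01,0,0,0,1]
    - [-0.25,0.001,-0.01,0,0,0,1]

```text
time: 6.2
position: [0.5475, 0.0086, 0.1831]
ee_rot: [-2.567, 1.022, 3.038]
force: [-0.6, -0.1, 0.7]
grip_width: -0.0
grasp_force: 0.0
```

Run:
```python
from h import *
st=robot.get_state();print(st['joint_positions'],st['position']@A.T,st['force']@A.T)
p,d=cams.camera("side");cv2.imwrite("pics/s3.png",cv2.resize(p[150:300,260:410],(600,600),interpolation=cv2.INTER_CUBIC));cv2.imwrite("pics/s3full.png",p);np.save("pics/s3.npy",d)
```

```text
[ 0.2701  0.197  -1.0044 -0.4498 -0.8743  0.3013] [0.3813 0.0412 0.4316] [-0.8482 -0.098   0.3043]
```

View pics/s3.png

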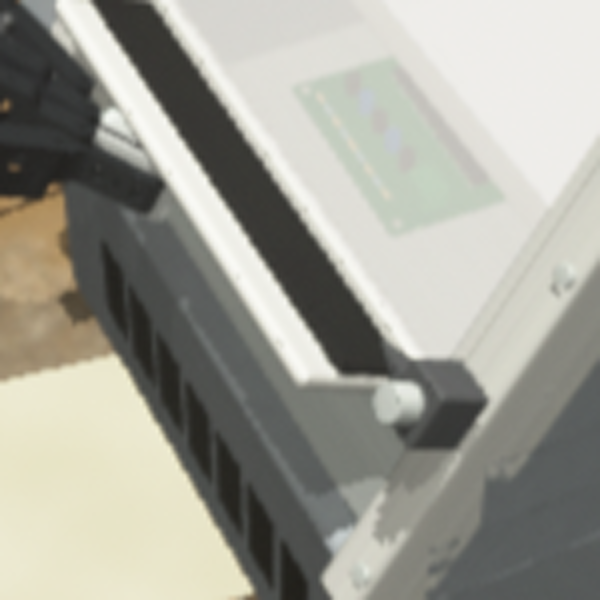

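The window is up by about 30 mm. The lip end is at crop (305,380)–(375,380), still a little below the pointer.

```bash
cat >> h.py <<'E'
def lip(d,p,n="side",st=None):
    "median heights c of cover top and bar top near lip"
    i,C=cfw(n,st);L=cloud(i,C,d)@A.T;g=p.astype(int).sum(2)
    b=(L[...,1]>-.07)&(L[...,1]<.02)&(L[...,2]>.40)&(L[...,2]<.50)
    cov=b&(g<200)&(abs(L[...,0]-.389)<.008);bar=b&(g>450)&(abs(L[...,0]-.3685)<.004)
    return np.median(L[cov][:,2]),np.median(L[bar][:,2]),cov.sum(),bar.sum(),L
E
python3 - <<'E'
from h import *
for a,b in (("side0.npy","side0.png"),("s3.npy","s3full.png")):
    r=lip(np.load("pics/"+a),cv2.imread("pics/"+b));print(r[:4])
L=r[4]
d0=np.load("pics/side0.npy");i,C=cfw("side");L0=cloud(i,C,d0)@A.T
k=(abs(L0[...,0]-.38)<.015)&(L0[...,1]<-.082)&(L0[...,1]>-.104)&(L0[...,2]>.455)&(L0[...,2]<.49);print("cone",k.sum());print(L0[k])
E
```

```text
(np.float64(0.42272937267354993), np.float64(0.4176134519715392), np.int64(346), np.int64(220))
(np.float64(0.4550961706671738), np.float64(0.4498986590668112), np.int64(348), np.int64(214))
cone 44
[[ 0.3825 -0.085   0.47  ]
 [ 0.3812 -0.0871  0.4701]
 [ 0.3829 -0.0871  0.4701]
 [ 0.3844 -0.0872  0.4704]
 [ 0.3827 -0.0867  0.468 ]
 [ 0.3802 -0.0903  0.4712]
 [ 0.3818 -0.0904  0.4713]
 [ 0.3829 -0.091   0.4719]
 [ 0.3803 -0.0912  0.4702]
 [ 0.3803 -0.0927  0.4715]
 [ 0.3813 -0.0932  0.4721]
 [ 0.3827 -0.0935  0.4724]
 [ 0.383  -0.0946  0.4735]
 [ 0.3794 -0.0929  0.4699]
 [ 0.3808 -0.0931  0.4702]
 [ 0.3802 -0.0951  0.472 ]
 [ 0.3816 -0.0954  0.4723]
 [ 0.3819 -0.0965  0.4734]
 [ 0.3821 -0.0978  0.4746]
 [ 0.3789 -0.0942  0.4694]
 [ 0.3795 -0.0951  0.4702]
 [ 0.3816 -0.0949  0.4701]
 [ 0.3794 -0.0981  0.473 ]
 [ 0.3786 -0.1002  0.4749]
 [ 0.3808 -0.0998  0.4746]
 [ 0.3835 -0.0989  0.4739]
 [ 0.3809 -0.0935  0.4669]
 [ 0.3794 -0.0962  0.4694]
 [ 0.3776 -0.0992  0.4721]
 [ 0.3773 -0.1008  0.4736]
 [ 0.38   -0.0999  0.4729]
 [ 0.3804 -0.101   0.474 ]
 [ 0.3787 -0.0977  0.469 ]
 [ 0.3781 -0.0996  0.4708]
 [ 0.3782 -0.101   0.4721]
 [ 0.3777 -0.1028  0.4738]
 [ 0.3785 -0.0988  0.4682]
 [ 0.3771 -0.1014  0.4706]
 [ 0.3775 -0.1025  0.4716]
 [ 0.3777 -0.1038  0.4728]
 [ 0.3778 -0.1003  0.4678]
 [ 0.3784 -0.1013  0.4688]
 [ 0.3776 -0.1014  0.4671]
 [ 0.3778 -0.1027  0.4683]]
```

Request:
arm_command:
  increments:
    - [-0.04,0,-0.002,0,0,0,1]
    - [-0.08,0,-0.003,0,0,0,1]
    - [-0.12,0,-0.005,0,0,0,1]
    - [-0.15,0,-0.006,0,0,0,1]
    - [-0.18,0.001,-0.007,0,0,0,1]
    - [-0.2,0.001,-0.008,0,0,0,1]
    - [-0.2,0.001,-0.008,0,0,0,1]
    - [-0.2,0.001,-0.008,0,0,0,1]

```text
time: 6.92
position: [0.5571, 0.0081, 0.2002]
ee_rot: [-2.567, 1.021, 3.039]
force: [-0.1, -0.1, -0.0]
grip_width: -0.0001
grasp_force: 0.0
```

Run:
```python
from h import *
st=robot.get_state();print(st['position']@A.T,st['force']@A.T)
p,d=cams.camera("side");r=lip(d,p);print(r[:4])
cv2.imwrite("pics/s4.png",cv2.resize(p[200:280,300:400],(800,600)[:2],interpolation=cv2.INTER_CUBIC))
st=robot.get_state();p,d=cams.camera("wrist");cv2.imwrite("pics/w4.png",p)
```

```text
[0.3811 0.0413 0.4512] [-0.041  -0.0944 -0.0599]
(np.float64(0.47426043892164294), np.float64(0.46913452022665375), np.int64(328), np.int64(214))
```

View pics/s4.png

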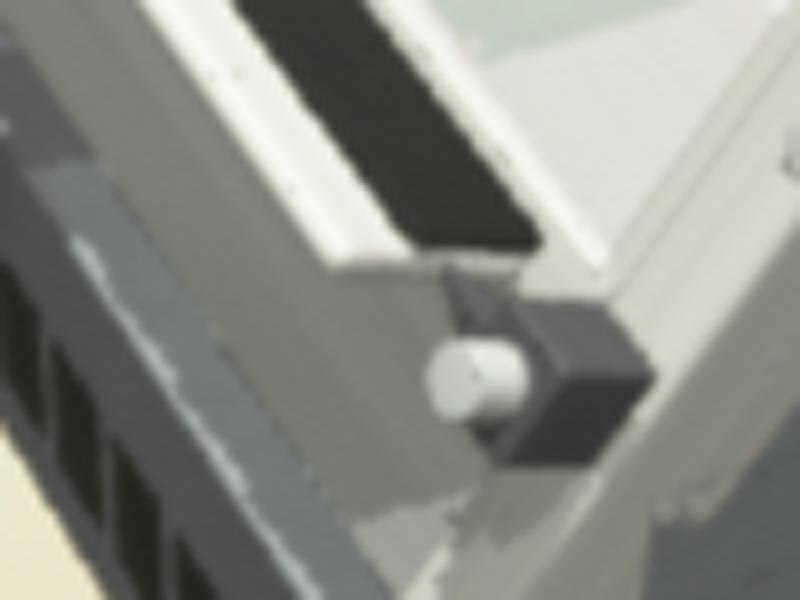

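View pics/w4.png

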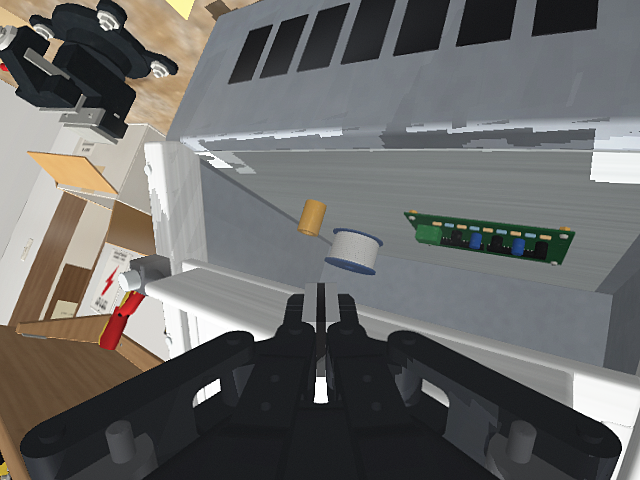

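The side crop shows the pointer tip at crop (445,268), i.e. pixel (355.8,235.7), against the lower part of the lip's end face. The lip's outer end corner is at crop (333,265), i.e. pixel (341.5,235.3). The wrist view from below shows the fingers under the lip, touching it only from beneath.

Run:
```python
from h import *
i,C=cfw("side")
o=-C[:3,:3].T@C[:3,3]
def ray(uv): s=rays(i,[uv])[0];return A@(C[:3,:3].T@np.array([s[0],-s[1],-1]))
O=A@o
def at(uv,ax,val): r=ray(uv);t=(val-O[ax])/r[ax];return O+t*r
print("corner (a=.3625)",at((341.6,235.0),0,.3625),"c=.469:",at((341.6,235.0),2,.469))
for b in (-.084,-.086,-.088): print("tip b",b,at((355.8,235.7),1,b))
print("tip if a=.3835",at((355.8,235.7),0,.3835))
c=.4743-.0065
for b in (-.083,):print("lip_end px",project(i,C,np.array([.3835,b,c])@A), "pointer expected",project(i,C,np.array([.3835,-.086,.470])@A))
```

```text
corner (a=.3625) [ 0.3625 -0.0829  0.4669] c=.469: [ 0.3598 -0.0853  0.469 ]
tip b -0.084 [ 0.3858 -0.084   0.468 ]
tip b -0.086 [ 0.3835 -0.086   0.4697]
tip b -0.088 [ 0.3812 -0.088   0.4714]
tip if a=.3835 [ 0.3835 -0.086   0.4697]
lip_end px [[354.0781 235.2424]] pointer expected [[355.9165 235.5445]]
```

Request:
arm_command:
  increments:
    - [-0.01,0,0,0,0,0,1]
    - [-0.02,0,-0.001,0,0,0,1]
    - [-0.028,0,-0.001,0,0,0,1]
    - [-0.028,0,-0.001,0,0,0,1]
    - [-0.028,0,-0.001,0,0,0,1]

```text
time: 7.43
position: [0.5582, 0.008, 0.2021]
ee_rot: [-2.566, 1.02, 3.039]
force: [-1.1, 0.8, -2.0]
grip_width: 0.0004
grasp_force: 1.2
```

Run:
```python
from h import *
st=robot.get_state();print(st['position']@A.T,st['force']@A.T)
p,d=cams.camera("side");r=lip(d,p);print(r[:4])
```

```text
[0.3811 0.0413 0.4534] [-0.0459  0.7425 -2.2987]
(np.float64(0.476141971753714), np.float64(0.471016029136223), np.int64(338), np.int64(209))
```

Request:
arm_command:
  increments:
    - [-0.005,0,0,0,0,0,1]
    - [-0.008,0,0,0,0,0,1]
    - [-0.008,0,0,0,0,0,1]
    - [-0.008,0,0,0,0,0,1]
    - [0.05,0,0,0,0,0,1]
    - [0.12,0,0,0,0,0,1]
    - [0.14,0,0,0,0,0,1]
    - [0.14,0,0,0,0,0,1]

```text
time: 8.15
position: [0.5503, 0.0087, 0.1894]
ee_rot: [-2.565, 1.019, 3.04]
force: [0.3, -0.6, -0.3]
grip_width: -0.0002
grasp_force: 0.0
```

Run:
```python
from h import *
st=robot.get_state();print(st['position']@A.T,st['force']@A.T)
for _ in range(3):
    p,d=cams.camera("side");r=lip(d,p);print(r[:4])
L=r[4];i,C=cfw("side")
v,u=np.mgrid[:480,:640];W=L@A
k=(abs(W[...,2]-.02)<.006)&(np.hypot(W[...,0]-.426,W[...,1]+.154)<.03)&(p.min(2)>150);Q=W[k];print("fan",len(Q),Q.min(0),Q.max(0),np.median(Q,0),u[k].mean(),v[k].mean())
```

```text
[0.3806 0.0415 0.4384] [ 0.4622 -0.5359 -0.109 ]
(np.float64(0.4770854309903803), np.float64(0.471976811060956), np.int64(337), np.int64(214))
(np.float64(0.477170178332705), np.float64(0.47198850761399924), np.int64(326), np.int64(210))
(np.float64(0.4772086691463938), np.float64(0.47196678323091606), np.int64(331), np.int64(215))
fan 277 [ 0.4103 -0.1654  0.0167] [ 0.4389 -0.1371  0.0229] [ 0.4245 -0.152   0.0199] 284.3140794223827 370.48736462093865
```

Run:
```python
from h import *
W=np.load("pics/side0.npy");i,C=cfw("side");W=cloud(i,C,W)
for rr in (.06,.09,.12,.16):
    k=(np.hypot(W[...,0]-.4245,W[...,1]+.151)<rr)&(W[...,2]<.3);j=np.argmax(np.where(k,W[...,2],-1));print(rr,W.reshape(-1,3)[j])
Rd=R.from_euler("xyz",[np.pi,0,.9]).as_matrix()
for P in ([.4245,-.151,.012],[.4245,-.151,.08],[.41,-.05,.28]): print(ik(np.array(P),Rd))
print(plan([.40,0,.29],Rd),robot.get_state()['ee_rot'])
```

```text
0.06 [ 0.422  -0.1499  0.0237]
0.09 [ 0.422  -0.1499  0.0237]
0.12 [ 0.5444 -0.1513  0.2264]
0.16 [ 0.4523 -0.0137  0.3   ]
(array([-0.523 ,  0.3302, -0.6262,  0.6145,  0.    ,  1.7186]), np.float64(8.856534759663754e-30))
(array([-0.523 ,  0.2448, -0.5185,  0.8075, -0.    ,  1.7186]), np.float64(2.519477289716848e-30))
(array([-0.3192,  0.0576, -0.1735,  1.3397, -0.    ,  1.9224]), np.float64(1.0154866572017337e-30))
(array([-0.0683, -1.1788, -1.3743]), array([0.2224, 0.3369, 0.5085])) [-2.5664  1.0205  3.0392]
```

Request:
arm_command:
  increments:
    - [0.02,0,-0.2,0,0,0,1]
    - [0.02,0,-0.5,0,0,0,1]
    - [0.02,0,-0.85,0,0,0,1]
    - [0,0,-1,0,0,0,1]

```text
time: 8.63
position: [0.4838, 0.0711, 0.2357]
ee_rot: [-2.566, 1.021, 3.04]
force: [0.1, -0.1, 0.3]
grip_width: -0.0001
grasp_force: 0.0
```

Run:
```python
from h import *
Rd=R.from_euler("xyz",[np.pi,0,.9]).as_matrix()
print(plan([.40,0,.27],Rd),robot.get_state()['joint_positions'],robot.get_state()['position'])
```

```text
(array([ 0.105 , -1.1154, -0.2637]), array([0.2227, 0.3369, 0.5084])) [ 0.4813  0.06   -0.8621  0.0519 -1.0125  0.5738] [0.4838 0.0711 0.2357]
```

Run:
```python
from h import *
Rd=R.from_euler("xyz",[np.pi,0,2.05]).as_matrix()
print(plan([.40,0.02,.27],Rd),ik(np.array([.4245,-.151,.012]),Rd),ik(np.array([.4,.02,.27]),Rd))
```

```text
(array([ 0.1156, -0.9579, -0.3865]), array([0.0033, 0.3616, 0.1878])) (array([-0.523 ,  0.3302, -0.6262,  0.6145,  0.    ,  0.5686]), np.float64(3.3376767313766006e-30)) (array([-0.1542,  0.0375, -0.222 ,  1.3112,  0.    ,  0.9374]), np.float64(5.545541477474357e-30))
```

Request:
arm_command:
  increments:
    - [0.1,-0.3,-0.38,0,0.03,0.015,1]
    - [0.11,-0.6,-0.38,0.003,0.36,0.188,1]
    - [0.11,-0.95,-0.38,0.003,0.36,0.188,1]
    - [0.11,-0.95,-0.38,0.003,0.36,0.188,1]
    - [0.11,-0.95,-0.38,0.003,0.36,0.188,1]
    - [0.11,-0.95,-0.38,0.003,0.36,0.188,1]
    - [0.11,-0.95,-0.38,0.003,0.36,0.188,1]
    - [0.11,-0.95,-0.38,0.003,0.36,0.188,1]

```text
time: 9.3
position: [0.4029, 0.0195, 0.2699]
ee_rot: [-3.114, 0.359, 2.243]
force: [0.3, 0.7, -0.3]
grip_width: -0.0001
grasp_force: 0.0
```

Run:
```python
from h import *
Rd=R.from_euler("xyz",[np.pi,0,2.05]).as_matrix()
print(plan([.4245,-.151,.12],Rd),robot.get_state())
```

```text
(array([-0.848 , -0.8412,  1.9425]), array([0.0025, 0.1147, 0.0594])) {'time': 9.3, 'joint_positions': array([ 0.0619, -0.0709, -0.3844,  1.0683, -0.3083,  0.9355]), 'joint_vel': array([-0.8125,  0.332 ,  0.7242,  0.9706,  1.2128,  0.1446]), 'tau': array([ 10.208 , -40.4763,  36.811 ,  -5.5146,  -3.663 ,  -0.0828]), 'position': array([0.4029, 0.0195, 0.2699]), 'ee_rot': array([-3.1143,  0.359 ,  2.2435]), 'force': array([ 0.2824,  0.7405, -0.292 ]), 'torque': array([0.3299, 0.1474, 0.0867]), 'grasp_force': 0.0, 'grip_width': -9.576248496799852e-05}
```

Request:
arm_command:
  increments:
    - [0,0,0,0.002,0.115,0.059,1]
    - [-0.1,-0.1,0.1,0.002,0.115,0.059,1]
    - [-0.4,-0.4,0.4,0.002,0.115,0.059,1]
    - [-0.7,-0.7,0.7,0.002,0.115,0.059,1]
    - [-0.85,-0.84,0.9,0.002,0.115,0.059,1]
    - [-0.85,-0.84,0.9,0.002,0.115,0.059,1]
    - [-0.85,-0.84,0.9,0.002,0.115,0.059,1]

```text
time: 9.88
position: [0.4041, -0.1251, 0.2152]
ee_rot: [-3.138, 0.003, 2.05]
force: [-0.4, 0.3, -0.7]
grip_width: 0.0001
grasp_force: 0.0
```

Run:
```python
from h import *
Rd=R.from_euler("xyz",[np.pi,0,2.05]).as_matrix()
st=robot.get_state();print(plan([.4245,-.151,.03],Rd,st),st['position'],st['force'])
p,d=cams.camera("wrist");i,C=cfw("wrist",st);W=cloud(i,C,d)
v,u=np.mgrid[:480,:640]
k=(abs(W[...,2]-.02)<.006)&(np.hypot(W[...,0]-.426,W[...,1]+.154)<.03)&(p.min(2)>150);Q=W[k];print(len(Q),Q.min(0),Q.max(0),np.median(Q,0))
cv2.imwrite("pics/w5.png",p)
```

```text
(array([-0.3187,  0.0681,  1.8528]), array([-0.001 ,  0.0008, -0.    ])) [ 0.4041 -0.1251  0.2152] [-0.3712  0.2509 -0.6529]
526 [ 0.411 -0.162  0.02 ] [ 0.4375 -0.1351  0.024 ] [ 0.4238 -0.1484  0.0221]
```

View pics/w5.png

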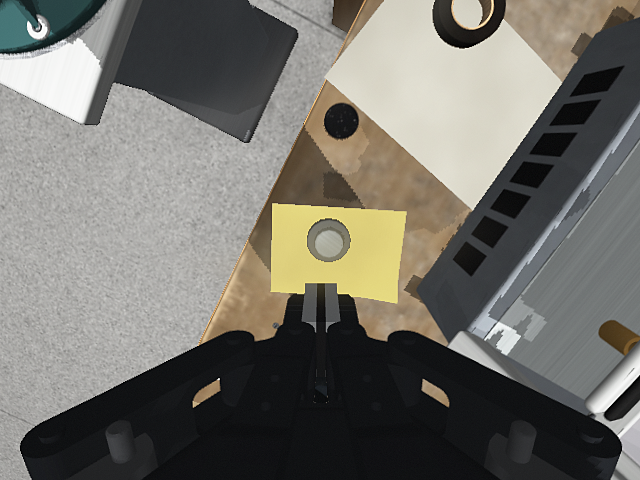

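The wrist view shows the button at (328,240), unobstructed, and its position agrees with the side measurement to 3 mm.

Request:
arm_command:
  increments:
    - [-0.15,0.03,0.3,-0.001,0.001,0,1]
    - [-0.31,0.06,0.7,-0.001,0.001,0,1]
    - [-0.31,0.06,1,-0.001,0.001,0,1]
    - [-0.31,0.06,1,-0.001,0.001,0,1]
    - [-0.31,0.06,1,-0.001,0.001,0,1]

```text
time: 10.35
position: [0.4235, -0.1452, 0.1174]
ee_rot: [3.141, -0.001, 2.055]
force: [0.7, -0.3, 0.8]
grip_width: 0.0
grasp_force: 0.0
```

Run:
```python
from h import *
Rd=R.from_euler("xyz",[np.pi,0,2.05]).as_matrix()
st=robot.get_state();print(plan([.4243,-.15,.021],Rd,st),st['position'],st['force'])
```

```text
(array([-0.0478, -0.016 ,  0.9637]), array([ 0.0001, -0.0005,  0.0017])) [ 0.4235 -0.1452  0.1174] [ 0.6522 -0.2931  0.7635]
```

Request:
arm_command:
  increments:
    - [-0.02,-0.01,0.3,0,0,0,1]
    - [-0.05,-0.02,0.6,0,0,0,1]
    - [-0.05,-0.02,0.8,0,0,0,1]
    - [-0.05,-0.02,0.88,0,0,0,1]
    - [-0.05,-0.02,0.92,0,0,0,1]
    - [-0.05,-0.02,0.96,0,0,0,1]
    - [-0.05,-0.02,0.98,0,0,0,1]
    - [-0.05,-0.02,0.98,0,0,0,1]

```text
time: 11.02
position: [0.4257, -0.1518, 0.0201]
ee_rot: [3.139, 0.002, 2.055]
force: [1.4, 0.6, 2.2]
grip_width: 0.0
grasp_force: 1.0
```

Request:
arm_command:
  increments:
    - [0,0,0.02,0,0,0,1]
    - [0,0,0.04,0,0,0,1]
    - [0,0,0.04,0,0,0,1]

```text
time: 11.27
position: [0.4257, -0.1519, 0.0158]
ee_rot: [3.139, 0.002, 2.055]
force: [1.5, 1.6, 14.3]
grip_width: -0.0003
grasp_force: 7.3
```

Request:
arm_command:
  increments:
    - [0,0,0.006,0,0,0,1]
    - [0,0,0.006,0,0,0,1]

```text
time: 11.43
position: [0.4257, -0.1519, 0.0156]
ee_rot: [3.138, 0.002, 2.055]
force: [-2.2, 4.2, 23.5]
grip_width: 0.0004
grasp_force: 11.6
```

Force rises steeply with almost no further travel, so the button is fully down. Next is the release.

Request:
arm_command:
  increments:
    - [0,0,-0.05,0,0,0,1]
    - [0,0,-0.2,0,0,0,1]
    - [0,0,-0.5,0,0,0,1]
    - [0,0,-0.9,0,0,0,1]
    - [0,0,-1,0,0,0,1]
    - [0,0,-1,0,0,0,1]
    - [0,0,-1,0,0,0,1]

```text
time: 12.02
position: [0.4247, -0.1517, 0.1146]
ee_rot: [3.14, 0.001, 2.054]
force: [-0.3, 0.2, -0.1]
grip_width: 0.0001
grasp_force: 0.0
```

Run:
```python
from h import *
st=robot.get_state();print(st['position'],st['force'],st['time'])
p,d=cams.camera("side");r=lip(d,p);print(r[:4]);L=r[4]
cv2.imwrite("pics/s6.png",p)
W=L@A;print("bystanders",[np.median(W[v-2:v+3,x-2:x+3].reshape(-1,3),0) for x,v in ((229,250),(230,329))])
p0=cv2.imread("pics/side0.png");print(cv2.absdiff(p,p0)[225:265,358:385].mean(), project(*cfw("side"),[.4245,-.151,.02]))
```

```text
[ 0.4247 -0.1517  0.1146] [-0.2519  0.193  -0.0832] 12.0167
(np.float64(0.47707944570683347), np.float64(0.4720007297151524), np.int64(341), np.int64(206))
bystanders [array([ 0.3835, -0.1589,  0.3307]), array([ 0.3814, -0.0446,  0.018 ])]
22.248765432098764 [[284.0292 369.9788]]
```

View pics/s6.png

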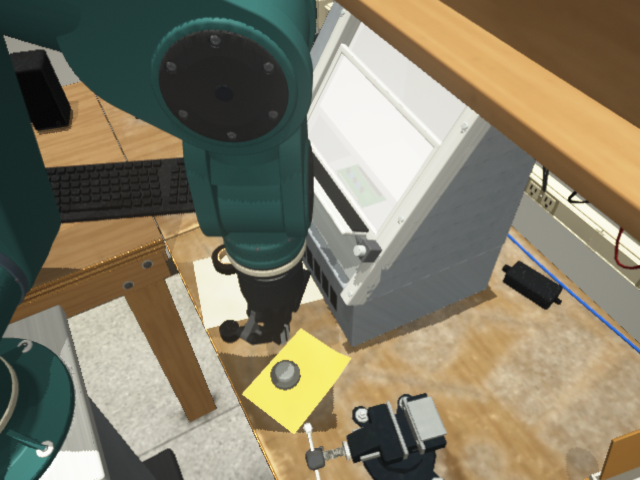

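The picture shows the window still standing at the set height, the button (285,374) free, the gripper clear above it, and the clamp at (365,248) and the loose things in place.

```bash
python3 -c "
from cell import robot
print(robot.sign_off())"
```

```text
the job is handed in; nothing more can be done
None
```

The window was pushed up about 54 mm, putting the lip end level with the pointer tip to about 1 mm (about 2 mm if the lip's thickness is taken without its rubber cover), the fan button was then pressed fully down and released, and the job was handed in at about 12 s.

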